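# Set up the scone station on the bakery bench

### The arm

A 6-joint arm with a two-finger parallel gripper is mounted at the origin on the work surface. World frame = base frame: x ahead of the robot, y to its left, z up, the work surface at z = 0. Lengths are in mm, angles in rad, forces in N, time in s.
With the tool pointing down it reaches from about 400 to 925 mm from the base axis. Payload 12.5 kg.
Tool frame: the origin (TCP) lies midway between the tips of the shut fingers; the grasp point (between the pads) lies 19 mm behind it; x points along the fingers, y is the direction in which the jaws open and shut, and the axes are right-handed (so a half turn about x gives the same grasp; the last joint's range is limited). The gripper opens to 95 mm and grips with 3 to 60 N. Pads are 20 mm wide; open, the fingers measure 119 mm over their backs; the gripper's body (75 mm by 180 mm) begins 59 mm behind the grasp point.
Start: joints at [1.116, 0.491, 1.559, -0, 1.092, -0.106], TCP at [213.591, 587.389, 214.661] pointing down, gripper open.
Joint ranges: [-3.1, 3.1], [-0.84, 2.19], [0.05, 2.79], [-1.13, 4.28], [0.06, 2.93], [-2.69, 2.69]. Speed limits (rad/s): [2.22, 2.22, 2.79, 3.14, 3.14, 3.14].

### API

Orientations are given as [roll, pitch, yaw] about the fixed x, y, z axes, in that order (R = Rz(yaw) Ry(pitch) Rx(roll)).
In Python, from cell import state, read_camera, job_done gives the robot as it stands.
- The arm moves only by the tool move_arm, never from a script. Its argument "targets" is a list of rows, each a list of 7 numbers: the shift along the world's x, y, z in m, then the turn, a rotation vector about the world's x, y, z in degrees, then the gripper's target within -1 to 1 (fully open at 1, half-way at 0, shut at -1). In form: [[dx, dy, dz, wx, wy, wz, hand], ...]. A call has 1 to 10 rows; each row is the pose to reach, as a shift and turn from the pose commanded when the call began; what a row does not reach only later rows make up. A row lasts 1/10 s, in which the tool goes at most 50 mm and 8.59 degrees, less where a joint would pass 70% of its speed; a pose out of reach is approached as far as the arm can. A call with a gripper value outside its range is refused whole. The fingers move at their own pace and stop on an object; the grip force is fixed at half the most. Time passes only in rows, so rows that repeat a pose let the fingers close. It gives the time, the measured TCP pose, the force and the opening at its end, in the units of the state.
- state(): the state, without advancing time (a new reading comes with each control period).
- read_camera(name): name is "scene" or "top"; returns a dict with "img" (480x640x3 uint8, blue, green, red), "mtx" (3x3 intrinsics, pixels), "cam_to_world" (4x4, takes a point from camera to world coordinates). Camera axes: x right, y up, looking along -z (the intrinsics and any distortion apply to the point x, -y, -z); pixel columns grow to the right and rows downward; lengths in mm; the calibration is good to about 2 mm. A picture is of the moment at which its call begins. There is no depth.
- job_done(): hands the job in, once; it reports no verdict.
The state is a dict: "t": time; "joints": joint angles; "qvel": joint speeds; "tau": joint torques, N m; "eef_pos": TCP position; "tcp_rot": TCP orientation; "ft_force": force on the tool from outside, world axes, zero at the start; "moment": the same for the moment, N m; "opening": opening from 0.0 (shut) to 1.0 (fully open).
Only numpy, scipy, OpenCV 4.12 (cv2) and the standard library are available. Lean on these libraries where they do the work, as an engineer would, in place of code of your own. Each camera call takes 0.05 s, during which the arm holds its last target.

### The job

Set up the scone station: stand the red-lidded tin in the middle of the scale's round pan and the blue-lidded tin centred on top of it, put the round cutter in the middle of the wooden board, and stand the amber bottle on the bench midway between the middle of the pan and the middle of the board. Lay the black timer screen up on the bench behind the board (on the side away from the robot), centred on the board's far edge, square to it and about 3 cm away from it. Let go of everything and leave the bowl, the shaker and the white tub where they stand.

Things in the scene. Friction and masses are not known exactly. Their poses are not given: they have to be found in the camera images.
- scale: White portioning scale, fixed to the bench. Origin on the bench right under the centre of its round metal pan (diameter 104 mm, flat top 36 mm above the bench). Housing 110 mm wide (its y), reaching 95 mm from the origin to its -x (the side with the display, 26 mm high, towards the robot) and 55 mm to +x. Stands to the left or right of the board, turned by up to 9 degrees.
- board: Brown wooden board with two dark stripes, fixed to the bench: 110 mm (its x) by 150 mm (its y), 20 mm thick. Origin at the centre of its underside. Its +x points away from the robot, so its far edge lies at x = +55 mm. It is parallel to the scale; their origins are about 250 mm apart along their y axes (either order).
- red_tin: Closed round metal tin with a white band and a flat red lid, loose: diameter 60 mm (lid 62 mm), 80 mm high, about 300 g. Origin at the centre of its underside, z up.
- blue_tin: Low closed round metal tin with a flat blue lid, loose: diameter 54 mm (lid 56 mm), 35 mm high, about 120 g. Origin at the centre of its underside, z up.
- cutter: Round pastry cutter, loose: a dark steel ring open at top and bottom, with a green band round its top edge, outside diameter 58 mm, wall 3 mm, 45 mm high, about 90 g. Origin at the centre of its lower edge, z up.
- bottle: Closed amber glass bottle with a yellow band and black cap, loose: body diameter 46 mm up to 72 mm high, then narrowing to the 28 mm cap; 100 mm high in all, about 200 g. Origin at the centre of its underside, z up.
- timer: Black kitchen timer lying flat with its greenish screen and three buttons up, loose: 50 mm (its x) by 56 mm (its y), 34 mm high, about 120 g. The buttons are on its -x side. Origin at the centre of its underside. Any way round that is square to the board will do.
- bowl: Bystander, to be left alone: empty steel bowl, rim diameter 140 mm, 55 mm high. Origin at the centre of its underside.
- shaker: Bystander, to be left alone: steel flour shaker with an orange top, diameter 62 mm, 97 mm high. Origin at the centre of its underside.
- tub: Bystander, to be left alone: square white plastic tub, 120 x 120 mm, 70 mm high. Origin at the centre of its underside.

How it is judged (in metres and radians):
At the end, for the whole second after the job is handed in: Upright, at rest: red tin within 15 mm of pan centre; blue tin on it within 12 mm; cutter within 15 mm of board centre; bottle within 10 mm of midway between pan and board centres; timer 15 to 45 mm behind board's far edge, within 15 mm of its centre line and 0.25 rad of square (horizontal distance between red_tin and scale below 0.015 m and z of red_tin in the frame of scale between 0.031 and 0.041 m and horizontal distance between blue_tin and red_tin below 0.012 m and z of blue_tin in the frame of red_tin between 0.075 and 0.085 m and horizontal distance between cutter and board below 0.015 m and z of cutter in the frame of board between 0.015 and 0.025 m and x of bottle in the frame of scale between -0.015 and 0.015 m and x of bottle in the frame of board between -0.015 and 0.015 m and ((y of bottle in the frame of scale between 0.108 and 0.142 m and y of bottle in the frame of board between -0.142 and -0.108 m) or (y of bottle in the frame of scale between -0.142 and -0.108 m and y of bottle in the frame of board between 0.108 and 0.142 m)) and height (world z) of each of bottle, timer below 0.006 m and x of timer in the frame of board between 0.095 and 0.125 m and y of timer in the frame of board between -0.015 and 0.015 m and (angle between the x axis of timer and the x axis of board, either way round below 0.25 rad or angle between the y axis of timer and the x axis of board, either way round below 0.25 rad) and angle between each of red_tin, blue_tin, cutter, bottle, timer's own z axis and vertical below 0.1 rad and linear speed of each of red_tin, blue_tin, cutter, bottle, timer below 0.02 m/s); the robot touches nothing.
It fails at once if the bowl is shifted by more than 20 mm (distance of bowl from where it was at the start of the episode above 0.02 m).
It fails at once if the shaker is shifted by more than 20 mm (distance of shaker from where it was at the start of the episode above 0.02 m).
It fails at once if the tub is shifted by more than 20 mm (distance of tub from where it was at the start of the episode above 0.02 m).
It also fails if it takes over 118 s, if anything falls off the work surface, if the arm or the gripper's body presses on something with over 40 N, if the wrist force passes 120 N, or if a joint passes its speed limit or range.

## Working session

There is one attempt and no reset: what is moved stays moved. The work goes in short steps, Python scripts to look and compute and a tool call to move; the robot and the scene stay as the last step left them, time stands still between calls to the robot, and variables do not carry over. Pictures are saved under pics/ and viewed, and the job is handed in when it is done.

Besides the shell and the picture viewer there is one more tool, called as name(argument=value, ...), one argument or row to a line, values as JSON. move_arm: Moves the arm, as the interface text tells. Its arguments: {"type":"object","properties":{"targets":{"type":"array"}},"required":["targets"]}

```bash
mkdir -p pics; ls; python3 - <<'E'
from cell import *
import cv2,json
for n in("scene","top"):
    c=read_camera(n); cv2.imwrite(f"pics/{n}0.png",c["img"]); print(n,c["mtx"].round(1).tolist(),c["cam_to_world"].round(3).tolist(),[k for k in c])
print(state())
E
```

```text
pics
scene [[493.9, 0.0, 318.8], [0.0, 493.9, 238.7], [0.0, 0.0, 1.0]] [[-0.181, -0.728, 0.661, 1181.199], [0.983, -0.144, 0.111, 114.921], [0.015, 0.671, 0.742, 673.665], [0.0, 0.0, 0.0, 1.0]] ['img', 'mtx', 'cam_to_world']
top [[499.1, 0.0, 317.1], [0.0, 499.1, 238.0], [0.0, 0.0, 1.0]] [[-0.02, 0.985, -0.171, 440.574], [-0.999, -0.024, -0.02, -7.228], [-0.024, 0.17, 0.985, 1129.64], [0.0, 0.0, 0.0, 1.0]] ['img', 'mtx', 'cam_to_world']
{'t': 0.1, 'joints': array([ 1.11642096e+00,  4.91474537e-01,  1.55940191e+00, -8.37743131e-06,
        1.09170309e+00, -1.05609919e-01]), 'qvel': array([ 0.00030539, -0.00027584, -0.00124206,  0.00042613, -0.00027272,
       -0.0015289 ]), 'tau': array([ 2.15471031e-03, -6.13623548e+01, -2.58603573e+01,  6.93471171e-02,
        4.70117619e-02, -7.41559347e-05]), 'eef_pos': array([213.47413724, 587.17559642, 214.13094223]), 'tcp_rot': array([-1.66887719,  1.56980942, -2.01763877]), 'ft_force': array([0.47464309, 0.17882052, 0.41321263]), 'moment': array([ 0.05711814, -0.09100992,  0.06599079]), 'opening': 0.9972514524546845}
```

View pics/scene0.png

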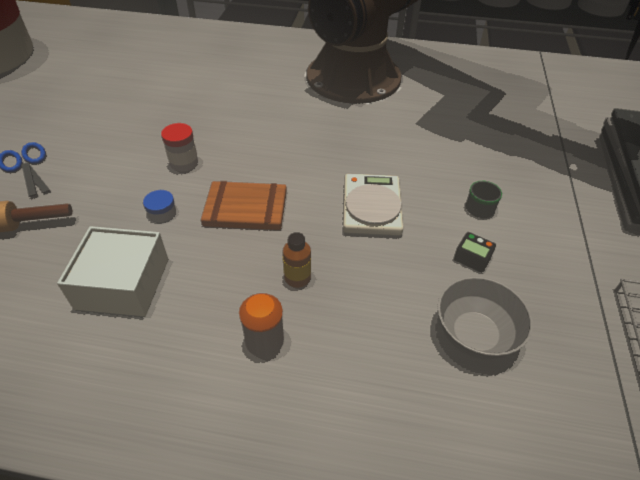

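View pics/top0.png

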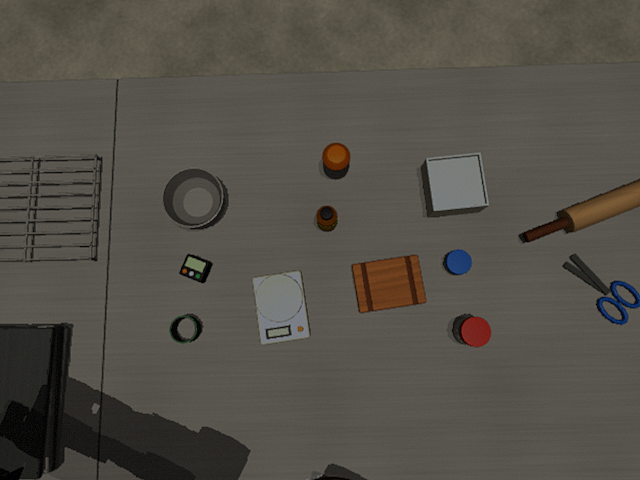

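The top view shows: scale pan about (279,299), board (389,283), red lid (475,331), blue lid (458,262), cutter (186,328), timer (196,267), bottle (327,217), shaker (336,158), tub (455,183), bowl (195,198). I'll segment for precision next.

```bash
cat > h.py <<'E'
from cell import *
import cv2, numpy as np
def ray(c,u,v):
    K=c["mtx"];T=c["cam_to_world"]
    d=np.array([(u-K[0,2])/K[0,0],-(v-K[1,2])/K[1,1],-1.])
    return T[:3,3],T[:3,:3]@d
def px(c,u,v,z):
    o,d=ray(c,u,v); return (o+d*(z-o[2])/d[2])
def proj(c,P):
    T=c["cam_to_world"];p=T[:3,:3].T@(np.asarray(P,float)-T[:3,3]);K=c["mtx"]
    return K[0,0]*p[0]/-p[2]+K[0,2],K[1,2]-K[1,1]*p[1]/-p[2]
def seg(c,roi,lo,hi,lo2=None,hi2=None):
    u0,v0,u1,v1=roi
    hsv=cv2.cvtColor(c["img"][v0:v1,u0:u1],cv2.COLOR_BGR2HSV)
    m=cv2.inRange(hsv,np.array(lo),np.array(hi))
    if lo2: m|=cv2.inRange(hsv,np.array(lo2),np.array(hi2))
    n,l,s,ce=cv2.connectedComponentsWithStats(m)
    k=1+np.argmax(s[1:,4]); mm=(l==k).astype(np.uint8)
    cn=max(cv2.findContours(mm,cv2.RETR_EXTERNAL,cv2.CHAIN_APPROX_NONE)[0],key=cv2.contourArea)
    return cn+np.array([u0,v0]),s[k,4]
def circ(c,cn,z):
    P=np.array([px(c,u,v,z)[:2] for u,v in cn[:,0]],np.float32)
    (e,ax,_)=cv2.fitEllipse(P); return np.round(e,1),np.round(ax,1)
def rect(c,cn,z):
    P=np.array([px(c,u,v,z)[:2] for u,v in cn[:,0]],np.float32)
    return cv2.minAreaRect(P)
E
python3 - <<'E'
from h import *
T=read_camera("top");S=read_camera("scene")
def crop(c,u0,v0,u1,v1,k): return cv2.resize(c["img"][v0:v1,u0:u1],None,fx=k,fy=k,interpolation=cv2.INTER_CUBIC)
a=crop(T,150,180,350,355,4);cv2.imwrite("pics/t1.png",cv2.convertScaleAbs(a[:600],alpha=1.5))
b=crop(S,330,160,530,280,4);cv2.imwrite("pics/s1.png",cv2.convertScaleAbs(b,alpha=1.5))
R=([0,150,100],[8,255,255],[172,150,100],[180,255,255])
for n,c,roi in(("T",T,(440,300,510,360)),("S",S,(150,115,210,150))):
    cn,a=seg(c,roi,*R);print("red",n,a,circ(c,cn,80))
for n,c,roi in(("T",T,(430,240,485,285)),("S",S,(135,180,185,225))):
    cn,a=seg(c,roi,[105,120,60],[130,255,255]);print("blue",n,a,circ(c,cn,35))
for n,c,roi in(("T",T,(340,245,435,320)),("S",S,(195,175,295,235))):
    cn,a=seg(c,roi,[0,100,30],[25,255,255]);print("board",n,a,rect(c,cn,20))
    for p in cv2.boxPoints(rect(c,cn,20)):print(p.round())
E
```

```text
red T 683 (array([ 420.1, -307.3]), array([57.7, 58.3]))
red S 423 (array([ 423.4, -305.3]), array([57.1, 57.9]))
blue T 485 (array([ 570.4, -293.8]), array([52.1, 53.1]))
blue S 442 (array([ 573.6, -292.7]), array([50.4, 51.8]))
board T 3326 ((527.874267578125, -139.63992309570312), (108.66751861572266, 149.7132568359375), 7.452955722808838)
[464. -72.]
[ 484. -221.]
[ 591. -207.]
[572. -58.]
board S 3335 ((537.68701171875, -137.558837890625), (121.94032287597656, 148.6483917236328), 7.494451522827148)
[468. -72.]
[ 487. -219.]
[ 608. -203.]
[588. -56.]
```

```bash
python3 - <<'E'
from h import *
T=read_camera("top");S=read_camera("scene")
for n,c,roi in(("T",T,(240,260,325,355)),("S",S,(335,165,415,240))):
    hsv=cv2.cvtColor(c["img"],cv2.COLOR_BGR2HSV)
    for p in ((279,299),(262,285),(215,400)) if n=="T" else ((374,205),(350,226),(450,250)): print(n,p,hsv[p[1],p[0]])
for n,c,p in(("T",T,(186,328)),("S",S,(484,192))):
    pass
E
```

```text
T (279, 299) [ 60   6 125]
T (262, 285) [ 38  22 126]
T (215, 400) [15 28 91]
S (374, 205) [ 17  37 180]
S (350, 226) [ 21  51 176]
S (450, 250) [ 18  32 145]
```

View pics/t1.png

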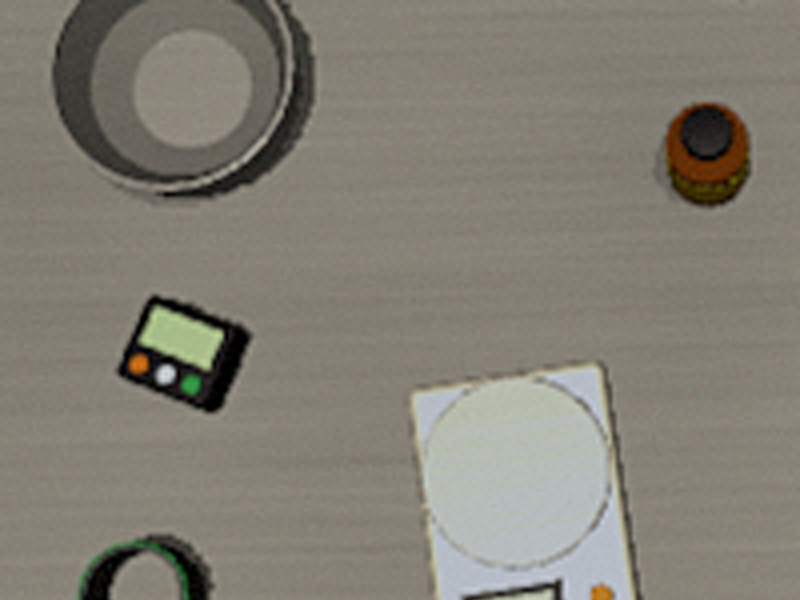

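View pics/s1.png

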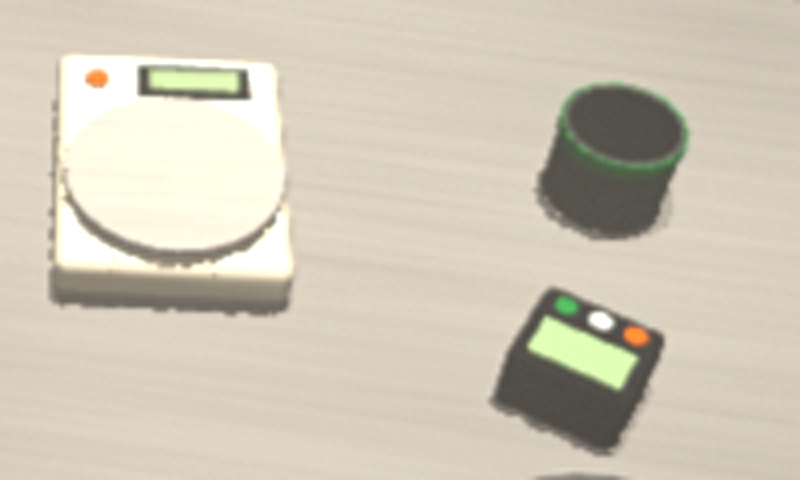

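```bash
python3 - <<'E'
from h import *
T=read_camera("top");S=read_camera("scene")
print("pan T",px(T,279.2,298,36).round(1),"S",px(S,373.6,203.2,36).round(1))
# edges of pan via polar fit
for n,c,(u,v) in(("T",T,(279.2,298)),("S",S,(373.6,203.2))):
    g=cv2.GaussianBlur(cv2.cvtColor(c["img"],cv2.COLOR_BGR2GRAY).astype(np.float32),(3,3),0)
    # fit circle centre maximizing darkness contrast on 52mm ring
    best=None;o=px(c,u,v,36)
    th=np.linspace(0,2*np.pi,180,endpoint=False)
    def ring(x,y,r): 
        q=np.array([proj(c,(x+r*np.cos(t),y+r*np.sin(t),36)) for t in th],np.float32)
        return cv2.remap(g,q[:,0].copy(),q[:,1].copy(),cv2.INTER_LINEAR).ravel()
    for dx in np.arange(-6,6.1,1):
        for dy in np.arange(-6,6.1,1):
            s=np.median(ring(o[0]+dx,o[1]+dy,49)-ring(o[0]+dx,o[1]+dy,52.5))+0*dx
            s=np.mean(np.clip(ring(o[0]+dx,o[1]+dy,49)-ring(o[0]+dx,o[1]+dy,52.5),-5,12))
            if best is None or s>best[0]:best=(s,o[0]+dx,o[1]+dy)
    print("panfit",n,np.round(best,1))
G=([40,60,30],[90,255,255])
for n,c,roi in(("T",T,(165,305,210,350)),("S",S,(465,178,505,205))):
    u0,v0,u1,v1=roi
    m=cv2.inRange(cv2.cvtColor(c["img"][v0:v1,u0:u1],cv2.COLOR_BGR2HSV),np.array(G[0]),np.array(G[1]))
    pts=cv2.findNonZero(m).reshape(-1,2)+[u0,v0]
    P=np.array([px(c,a,b,44)[:2] for a,b in pts],np.float32)
    print("cutter",n,len(P),cv2.minEnclosingCircle(P),cv2.fitEllipse(P))
# bottle
print("cap T",px(T,150+707/4,180+132/4,100).round(1),"cap S",px(S,297,240,100).round(1))
for n,c,roi in(("T",T,(185,252,212,275)),("S",S,(458,238,495,262))):
    u0,v0,u1,v1=roi
    cn,a=seg(c,roi,[25,40,90],[60,255,255]);r=rect(c,cn,34);print("screen",n,a,r)
tb={"T":[(138,363),(165,374),(191,385)],"S":[(636,336),(601,321),(567,306)]}
for n,c,o in(("T",T,(150,180)),("S",S,(330,160))):
    P=[px(c,o[0]+a/4,o[1]+b/4,34)[:2].round(1) for a,b in tb[n]];print("buttons",n,P)
for n,c,pts in(("T",T,[(336,155)]),("S",S,[(262,308)])):
    print("shaker",px(c,*pts[0],95).round())
cn,a=seg(T,(415,145,495,220),[0,0,110],[180,60,255]);r=rect(T,cn,70);print("tub",a,r)
print("bowl",px(T,194.5,198,55))
E
```

```text
pan T [499.2 100.9  36. ] S [504.8 104.   36. ]
panfit T [  7.6 501.2 103.9]
panfit S [  7.4 499.8 104. ]
cutter T 119 ((437.4196472167969, 308.97564697265625), 30.9671630859375) ((437.0511474609375, 308.72344970703125), (57.56864547729492, 58.17304611206055), 37.86361312866211)
cutter S 96 ((441.72027587890625, 309.1203918457031), 31.73784828186035) ((438.0137634277344, 309.0809020996094), (57.9310417175293, 62.329261779785156), 90.6701431274414)
cap T [672.   -7.3 100. ] cap S [678.9  -3.5 100. ]
screen T 186 ((578.837158203125, 287.8286437988281), (41.703857421875, 22.084861755371094), 67.27195739746094)
screen S 267 ((578.4758911132812, 288.4462890625), (43.17719268798828, 24.76605987548828), 68.52661895751953)
buttons T [array([563.9, 311.1]), array([557.5, 295.9]), array([551. , 281.3])]
buttons S [array([565.4, 312.5]), array([559.3, 297.8]), array([553.2, 283.3])]
shaker [801. -30.  95.]
shaker [809. -26.  95.]
tub 2669 ((743.43017578125, -293.5003967285156), (119.66995239257812, 119.0358657836914), 4.4905500411987305)
bowl [723.98860165 286.66975373  55.        ]
```

```bash
cat >> h.py <<'E'
from scipy.spatial.transform import Rotation as Ro
def st():
    s=state(); R=Ro.from_euler("xyz",s["tcp_rot"]).as_matrix()
    print("t",round(s["t"],1),"tcp",s["eef_pos"].round(1),"jaw deg",round(np.degrees(np.arctan2(R[1,1],R[0,1])),1),"xaxis",R[:,0].round(3),"open",round(float(s["opening"]),3),"F",s["ft_force"].round(1),"j",s["joints"].round(2))
E
python3 - <<'E'
from h import *
st()
T=read_camera("top")
for a,b in[(155,296),(120,373)]: print(px(T,150+a/4,180+b/4,34).round(1))
S=read_camera("scene")
for a,b in[(553,288),(664,335)]: print(px(S,330+a/4,160+b/4,34).round(1))
# scale housing T
cn,a=seg(T,(240,260,325,355),[0,0,108],[180,255,255]);print(a,rect(T,cn,28))
E
```

```text
t 0.4 tcp [213.6 587.3 214.6] jaw deg 70.0 xaxis [-0. -0. -1.] open 1.001 F [ 0.2  0.  -0.4] j [ 1.12  0.49  1.56  0.    1.09 -0.11]
[601.2 302.5  34. ]
[558.6 321.   34. ]
[543.3 277.4  34. ]
[562.4 324.6  34. ]
2846 ((480.21514892578125, 99.28327941894531), (146.03944396972656, 105.90452575683594), 7.424837589263916)
```

move_arm(
  targets=[
    [0.224,-0.2785,-0.06,0,0,-62.5,1],
    [0.224,-0.2785,-0.06,0,0,-62.5,1],
    [0.224,-0.2785,-0.06,0,0,-62.5,1],
    [0.224,-0.2785,-0.06,0,0,-62.5,1],
    [0.224,-0.2785,-0.06,0,0,-62.5,1],
    [0.224,-0.2785,-0.06,0,0,-62.5,1],
    [0.224,-0.2785,-0.06,0,0,-62.5,1],
    [0.224,-0.2785,-0.06,0,0,-62.5,1],
    [0.224,-0.2785,-0.06,0,0,-62.5,1],
    [0.224,-0.2785,-0.06,0,0,-62.5,1],
  ],
)

```text
t: 1.5
eef_pos: [437.2, 309.5, 154.9]
tcp_rot: [2.629, 1.571, 1.191]
ft_force: [0.6, 0.2, -0.5]
opening: 1.0
```

```bash
python3 - <<'E'
from h import *
st()
c=read_camera("scene");cv2.imwrite("pics/s2.png",c["img"][:400])
E
```

```text
t 1.5 tcp [437.2 309.5 154.9] jaw deg 7.6 xaxis [ 0.  0. -1.] open 1.0 F [ 0.6  0.2 -0.5] j [0.49 0.44 1.85 0.   0.86 0.36]
```

View pics/s2.png

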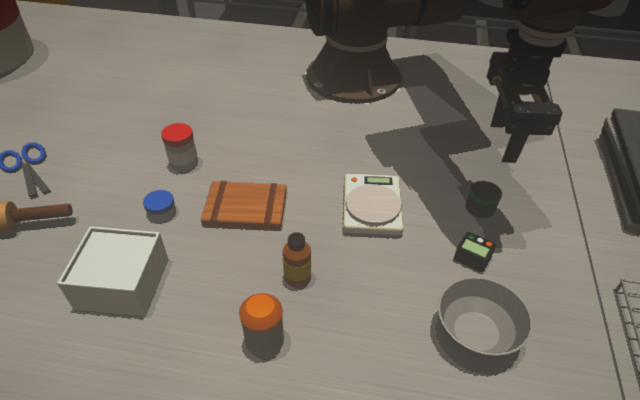

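The gripper hangs above the cutter (near (510,130)), jaws roughly along x. Descending and gripping.

move_arm(
  targets=[
    [0,0,-0.05,0,0,0,1],
    [0,0,-0.09,0,0,0,1],
    [0,0,-0.12,0,0,0,1],
    [0,0,-0.143,0,0,0,1],
    [0,0,-0.143,0,0,0,1],
    [0,0,-0.143,0,0,0,-1],
    [0,0,-0.143,0,0,0,-1],
    [0,0,-0.143,0,0,0,-1],
    [0,0,-0.143,0,0,0,-1],
    [0,0,-0.143,0,0,0,-1],
  ],
)

```text
t: 2.55
eef_pos: [437.8, 309.0, 12.3]
tcp_rot: [1.906, 1.57, 0.466]
ft_force: [-0.7, 0.1, -0.3]
opening: 0.638
```

```bash
python3 - <<'E'
from h import *
st()
c=read_camera("top");cv2.imwrite("pics/t3.png",cv2.resize(c["img"][230:430,100:366],None,fx=3,fy=3))
E
```

```text
t 2.5 tcp [437.8 309.   12.3] jaw deg 7.5 xaxis [ 0.001  0.    -1.   ] open 0.638 F [-0.7  0.1 -0.3] j [ 0.49  0.66  1.95 -0.    0.53  0.36]
```

View pics/t3.png

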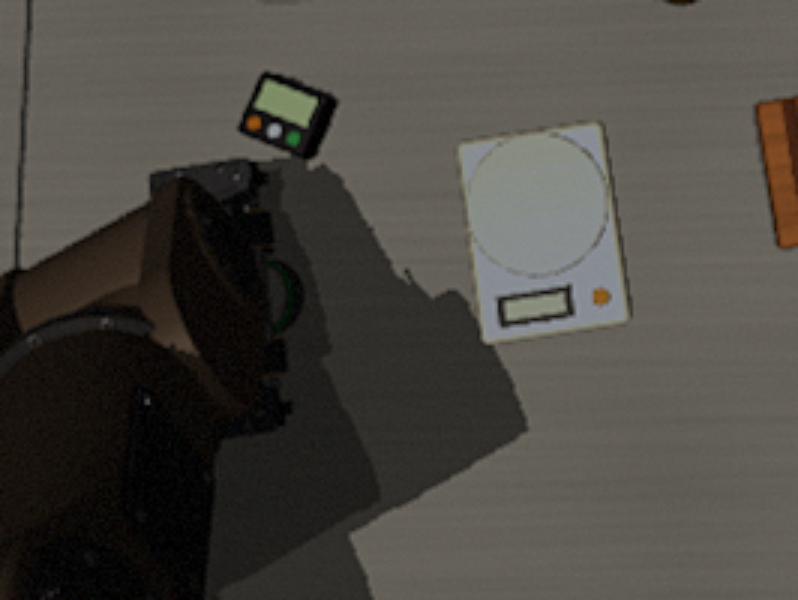

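The gripper is around the cutter (crop about (280,295)). I'll wait to see whether the opening has settled.

move_arm(
  targets=[
    [0,0,0,0,0,0,-1],
    [0,0,0,0,0,0,-1],
    [0,0,0.04,0,0,0,-1],
    [0,0,0.08,0,0,0,-1],
    [0,0,0.12,0,0,0,-1],
    [0,0,0.15,0,0,0,-1],
    [0,0,0.15,0,0,0,-1],
  ],
)

```text
t: 3.3
eef_pos: [438.9, 309.6, 165.4]
tcp_rot: [1.93, 1.564, 0.49]
ft_force: [-0.5, 0.8, -1.1]
opening: 0.608
```

move_arm(
  targets=[
    [0.005,-0.025,0,0,0,0,-1],
    [0.014,-0.07,0,0,0,0,-1],
    [0.024,-0.115,0,0,0,0,-1],
    [0.034,-0.163,0,0,0,0,-1],
    [0.044,-0.211,0,0,0,0,-1],
    [0.054,-0.259,0,0,0,0,-1],
    [0.064,-0.307,0,0,0,0,-1],
    [0.073,-0.352,0,0,0,0,-1],
    [0.082,-0.397,0,0,0,0,-1],
    [0.088,-0.43,0,0,0,0,-1],
  ],
)

```text
t: 4.3
eef_pos: [525.4, -123.8, 160.5]
tcp_rot: [-1.995, 1.57, 2.847]
ft_force: [0.4, 0.1, 0.0]
opening: 0.609
```

move_arm(
  targets=[
    [0.004,-0.018,0,0,0,0,-1],
    [0.004,-0.018,-0.03,0,0,0,-1],
    [0.004,-0.018,-0.06,0,0,0,-1],
    [0.004,-0.018,-0.09,0,0,0,-1],
    [0.004,-0.018,-0.105,0,0,0,-1],
    [0.004,-0.018,-0.115,0,0,0,-1],
    [0.004,-0.018,-0.115,0,0,0,-1],
  ],
)

```text
t: 5.0
eef_pos: [528.9, -138.5, 45.3]
tcp_rot: [-2.114, 1.568, 2.73]
ft_force: [-0.7, -0.3, -0.9]
opening: 0.605
```

```bash
python3 - <<'E'
from h import *
st()
c=read_camera("scene");cv2.imwrite("pics/s4.png",cv2.resize(c["img"][60:260,120:386],None,fx=3,fy=3))
E
```

```text
t 5.0 tcp [ 528.9 -138.5   45.3] jaw deg 7.5 xaxis [-0.002  0.001 -1.   ] open 0.605 F [-0.7 -0.3 -0.9] j [-0.38  0.61  1.9   0.    0.63 -0.51]
```

View pics/s4.png

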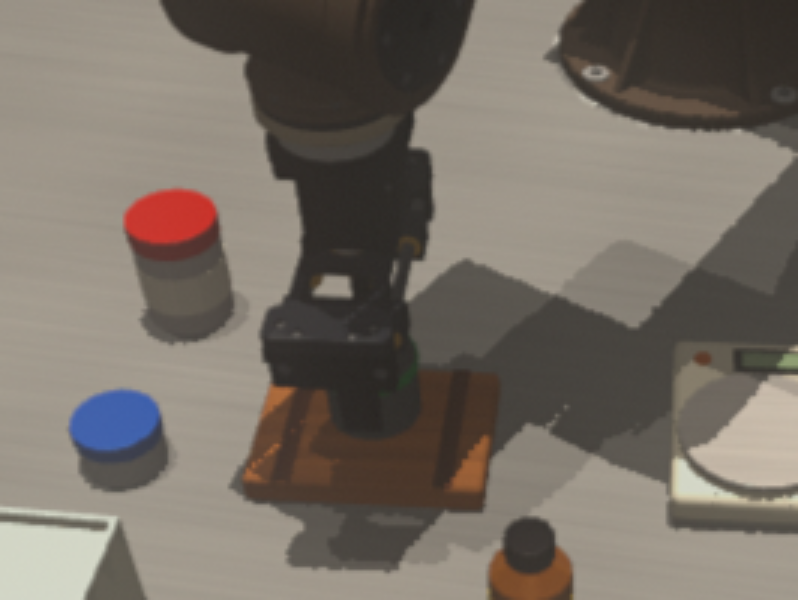

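The cutter (crop (375,400)) hangs just above the board's centre; lowering it.

move_arm(
  targets=[
    [0,0,-0.005,0,0,0,-1],
    [0,0,-0.009,0,0,0,-1],
    [0,0,-0.0125,0,0,0,-1],
    [0,0,-0.0125,0,0,0,-1],
  ],
)

```text
t: 5.45
eef_pos: [529.5, -139.1, 34.0]
tcp_rot: [-2.462, 1.571, 2.381]
ft_force: [0.2, -0.6, -0.6]
opening: 0.604
```

move_arm(
  targets=[
    [0,0,0,0,0,0,0.8],
    [0,0,0,0,0,0,0.8],
    [0,0,0,0,0,0,0.8],
    [0,0,0,0,0,0,0.8],
    [0,0,0.03,0,0,0,0.8],
    [0,0,0.07,0,0,0,1],
    [0,0,0.12,0,0,0,1],
    [0,0,0.12,0,0,0,1],
  ],
)

```text
t: 6.25
eef_pos: [531.8, -139.9, 159.8]
tcp_rot: [1.068, 1.561, -0.372]
ft_force: [0.4, 0.8, -1.0]
opening: 0.994
```

```bash
python3 - <<'E'
from h import *
st()
c=read_camera("scene");cv2.imwrite("pics/s5.png",cv2.resize(c["img"][60:260,120:386],None,fx=3,fy=3))
E
```

```text
t 6.2 tcp [ 531.8 -139.9  159.8] jaw deg 7.5 xaxis [ 0.009 -0.003 -1.   ] open 0.994 F [ 0.4  0.8 -1. ] j [-0.38  0.45  1.81  0.    0.87 -0.51]
```

View pics/s5.png

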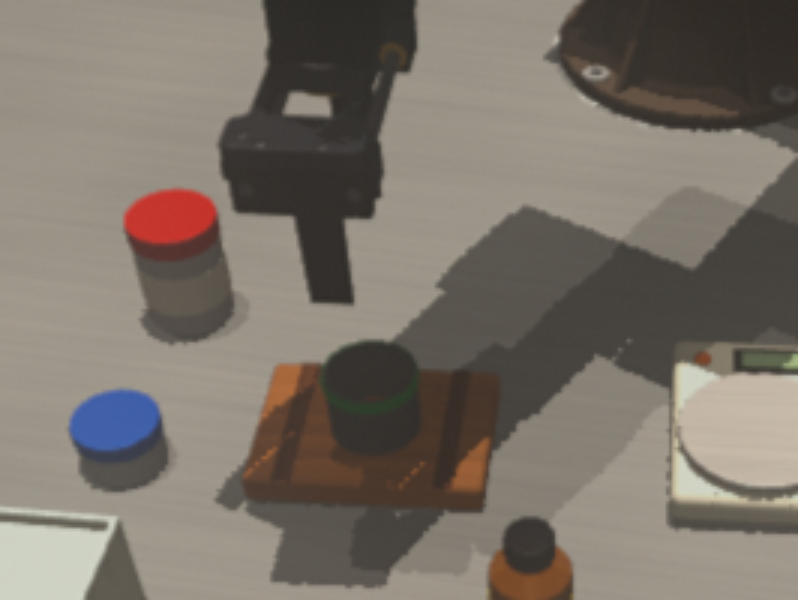

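The cutter stands upright on the board (crop (372,395)). Next the bottle at about (675,-5).

move_arm(
  targets=[
    [0.036,0.033,0,0,0,0,1],
    [0.072,0.067,0,0,0,0,1],
    [0.108,0.1,0,0,0,0,1],
    [0.1455,0.134,0,0,0,0,1],
    [0.1455,0.134,0,0,0,0,1],
  ],
)

```text
t: 6.8
eef_pos: [677.5, -1.2, 151.9]
tcp_rot: [-2.599, 1.57, 2.249]
ft_force: [-1.1, -0.6, -0.4]
opening: 0.998
```

```bash
python3 - <<'E'
from h import *
st()
c=read_camera("scene");cv2.imwrite("pics/s6.png",cv2.resize(c["img"][130:330,160:426],None,fx=3,fy=3))
print(proj(c,(529.5,-139,20)),proj(c,(529.5,-139,65)),proj(c,(675,-5,100)))
c=read_camera("top");cv2.imwrite("pics/t6.png",cv2.resize(c["img"][130:330,260:526],None,fx=3,fy=3))
print(proj(c,(529.5,-139,65)),proj(c,(675,-5,100)))
E
```

```text
t 6.8 tcp [677.5  -1.2 151.9] jaw deg 7.7 xaxis [-0.001  0.001 -1.   ] open 0.998 F [-1.1 -0.6 -0.4] j [-0.1   0.63  1.48  0.    1.03 -0.23]
(np.float64(244.82282012233537), np.float64(200.74397051444532)) (np.float64(242.47253380258482), np.float64(182.98631939722014)) (np.float64(296.5969140909559), np.float64(238.06491260678467))
(np.float64(390.3349467783183), np.float64(280.50529088585563)) (np.float64(325.6200559131541), np.float64(211.65541992858672))
```

View pics/s6.png

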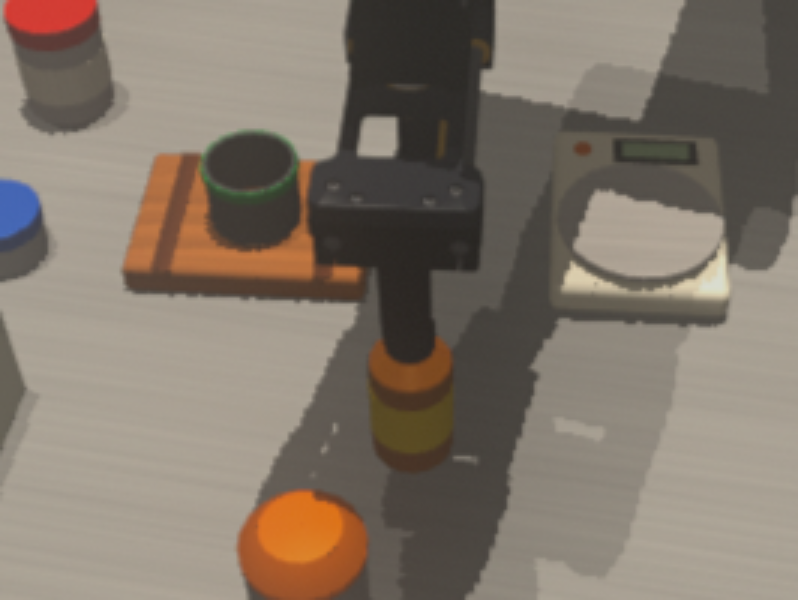

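View pics/t6.png

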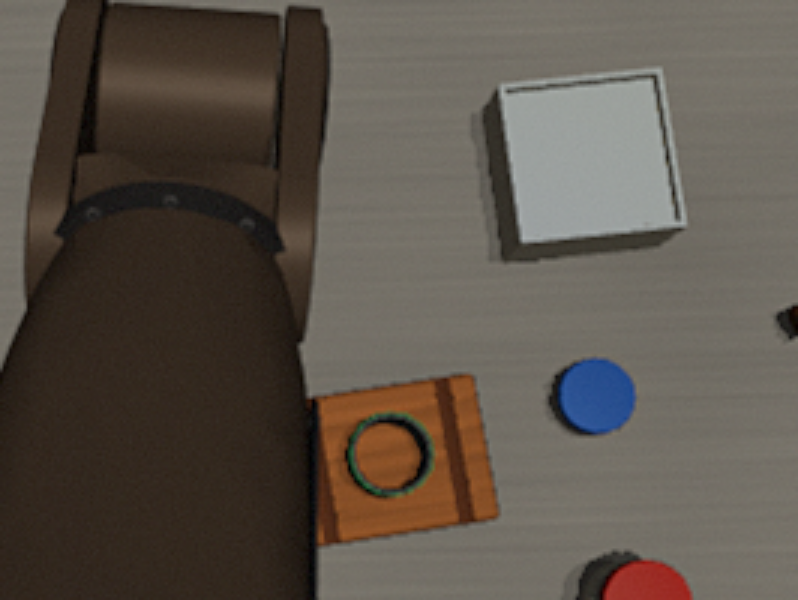

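The cutter is centred (top crop (389,455)). Gripper is above the bottle, whose fingers straddle in x; descend and grip.

move_arm(
  targets=[
    [0,0,0,0,0,0,1],
    [0,0,-0.04,0,0,0,1],
    [0,0,-0.08,0,0,0,1],
    [0,0,-0.105,0,0,0,1],
    [0,0,-0.121,0,0,0,1],
    [0,0,-0.121,0,0,0,1],
    [0,0,-0.121,0,0,0,-1],
    [0,0,-0.121,0,0,0,-1],
    [0,0,-0.121,0,0,0,-1],
    [0,0,-0.121,0,0,0,-1],
  ],
)

```text
t: 7.9
eef_pos: [675.4, -5.1, 34.1]
tcp_rot: [1.344, 1.569, -0.096]
ft_force: [-0.1, 0.7, 0.4]
opening: 0.72
```

move_arm(
  targets=[
    [0,0,0,0,0,0,-1],
    [0,0,0,0,0,0,-1],
    [0,0,0,0,0,0,-1],
    [0,0,0,0,0,0,-1],
  ],
)

```text
t: 8.3
eef_pos: [675.0, -5.1, 33.2]
tcp_rot: [-1.898, 1.571, 2.946]
ft_force: [-0.7, -0.6, 0.9]
opening: 0.477
```

```bash
python3 - <<'E'
from h import *
st()
c=read_camera("scene");cv2.imwrite("pics/s7.png",cv2.resize(c["img"][130:330,160:426],None,fx=3,fy=3))
E
```

```text
t 8.3 tcp [675.   -5.1  33.2] jaw deg 7.5 xaxis [-0.  0. -1.] open 0.477 F [-0.7 -0.6  0.9] j [-0.11  0.76  1.57  0.    0.81 -0.24]
```

View pics/s7.png

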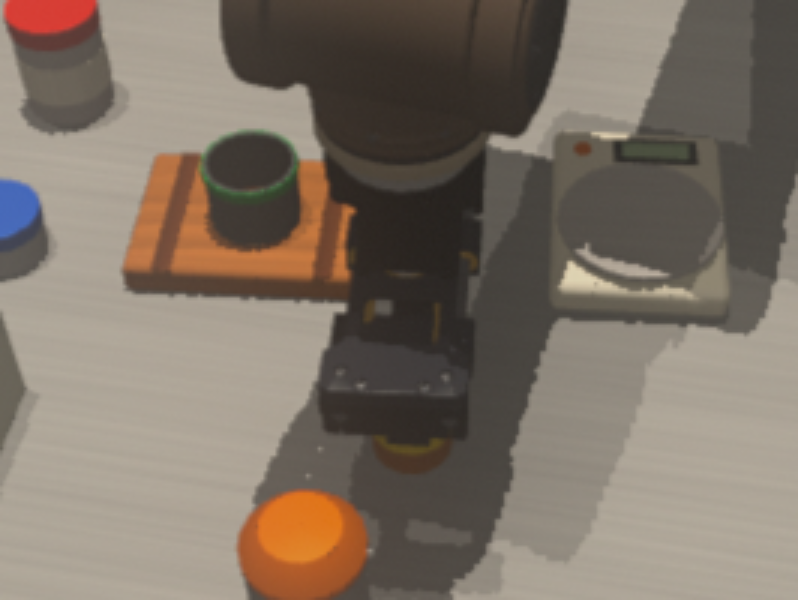

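move_arm(
  targets=[
    [0,0,0.03,0,0,0,-1],
    [0,0,0.06,0,0,0,-1],
    [-0.025,-0.002,0.07,0,0,0,-1],
    [-0.06,-0.005,0.07,0,0,0,-1],
    [-0.1,-0.008,0.07,0,0,0,-1],
    [-0.135,-0.0105,0.07,0,0,0,-1],
    [-0.16,-0.0125,0.07,0,0,0,-1],
    [-0.16,-0.0125,0.06,0,0,0,-1],
    [-0.16,-0.0125,0.03,0,0,0,-1],
    [-0.16,-0.0125,0.015,0,0,0,-1],
  ],
)

```text
t: 9.35
eef_pos: [515.3, -17.6, 46.5]
tcp_rot: [-2.075, 1.571, 2.768]
ft_force: [0.8, -0.1, -1.9]
opening: 0.478
```

```bash
python3 - <<'E'
from h import *
st()
c=read_camera("scene");cv2.imwrite("pics/s8.png",cv2.resize(c["img"][100:300,160:426],None,fx=3,fy=3))
a=lambda x,y,z: ((np.array(proj(c,(x,y,z)))-[160,100])*3).round()
print(a(515,-18,13),a(538,-15,13),a(515,5,13),a(515,-41,13))
E
```

```text
t 9.3 tcp [515.3 -17.6  46.5] jaw deg 7.5 xaxis [-0.  0. -1.] open 0.478 F [ 0.8 -0.1 -1.9] j [-0.16  0.58  1.98  0.    0.58 -0.29]
[445. 321.] [443. 346.] [481. 325.] [410. 316.]
```

View pics/s8.png

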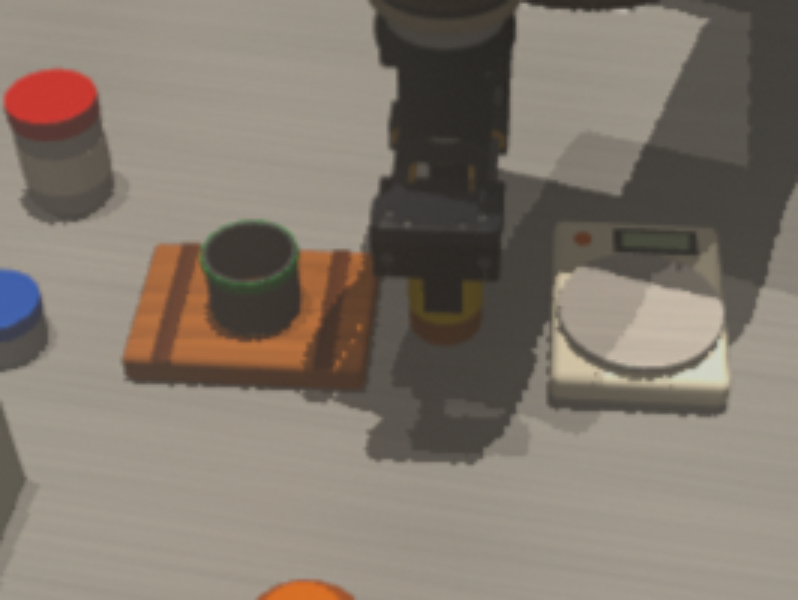

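The held bottle (crop (445,320)) matches the predicted outline. Lower, release, lift.

move_arm(
  targets=[
    [0,0,-0.006,0,0,0,-1],
    [0,0,-0.011,0,0,0,-1],
    [0,0,-0.0145,0,0,0,-1],
    [0,0,-0.0145,0,0,0,-1],
    [0,0,-0.0145,0,0,0,0.5],
    [0,0,-0.0145,0,0,0,0.5],
    [0,0,-0.0145,0,0,0,0.5],
    [0,0,-0.0145,0,0,0,0.5],
    [0,0,-0.0145,0,0,0,0.5],
    [0,0,0.02,0,0,0,0.5],
  ],
)

```text
t: 10.4
eef_pos: [513.5, -17.4, 65.8]
tcp_rot: [-1.865, 1.565, 2.978]
ft_force: [-0.3, -0.3, 0.5]
opening: 0.745
```

move_arm(
  targets=[
    [0,0,0.04,0,0,0,1],
    [0,0,0.08,0,0,0,1],
    [0,0,0.13,0,0,0,1],
    [0.02,0.04,0.13,0,0,8,1],
    [0.03,0.09,0.13,0,0,16,1],
    [0.04,0.14,0.13,0,0,24,1],
    [0.05,0.19,0.13,0,0,32,1],
    [0.055,0.24,0.13,0,0,40,1],
    [0.0575,0.28,0.13,0,0,48,1],
    [0.0575,0.3065,0.13,0,0,56,1],
  ],
)

```text
t: 11.4
eef_pos: [572.3, 291.9, 197.9]
tcp_rot: [2.233, 1.571, 1.778]
ft_force: [-0.7, 0.4, 0.6]
opening: 1.0
```

```bash
python3 - <<'E'
from h import *
st()
c=read_camera("scene");cv2.imwrite("pics/s9.png",cv2.convertScaleAbs(cv2.resize(c["img"][100:300,260:526],None,fx=3,fy=3),alpha=1.3))
a=lambda x,y,z: ((np.array(proj(c,(x,y,z)))-[260,100])*3).round()
print(a(515,-18,0),a(515,-18,100))
# timer box overlay prediction
import math
for cx,cy in((573,289),):
  R=Ro.from_euler("z",-22,degrees=True).as_matrix()
  for z in(34,0): print([a(*(np.array([cx,cy,z])+R@[sx*25,sy*28,0])).tolist() for sx,sy in((-1,-1),(-1,1),(1,1),(1,-1))])
E
```

```text
t 11.4 tcp [572.3 291.9 197.9] jaw deg 64.0 xaxis [-0.  0. -1.] open 1.0 F [-0.7  0.4  0.6] j [ 0.37  0.53  1.53  0.    1.08 -0.75]
[145. 335.] [145. 215.]
[[616.0, 390.0], [707.0, 429.0], [678.0, 484.0], [584.0, 443.0]]
[[603.0, 428.0], [691.0, 466.0], [662.0, 522.0], [572.0, 481.0]]
```

View pics/s9.png

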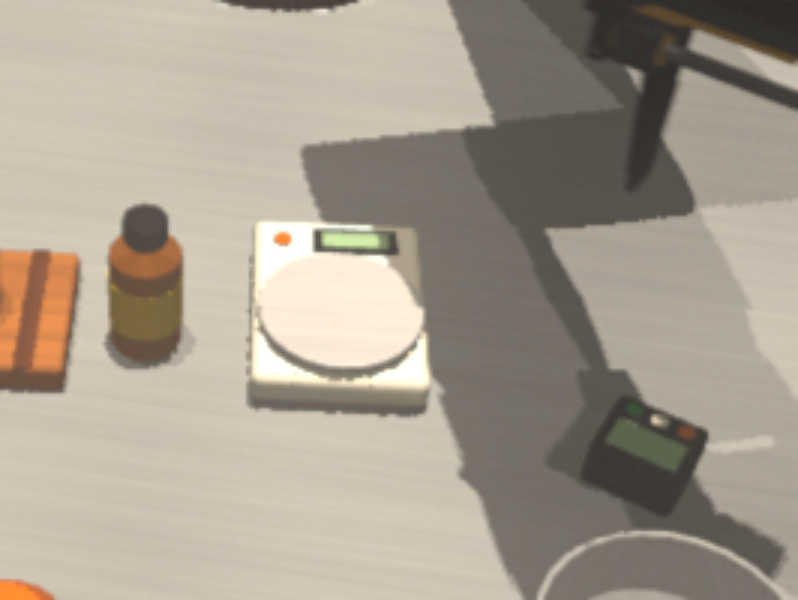

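The bottle stands upright at (145,290) in the crop where predicted. The timer lies near predicted corners. Descending on it.

move_arm(
  targets=[
    [0,0.001,-0.04,0,0,4.5,1],
    [0,0.001,-0.08,0,0,4.5,1],
    [0,0.001,-0.12,0,0,4.5,1],
    [0,0.001,-0.155,0,0,4.5,1],
    [0,0.001,-0.18,0,0,4.5,1],
    [0,0.001,-0.192,0,0,4.5,1],
    [0,0.001,-0.192,0,0,4.5,1],
    [0,0.001,-0.192,0,0,4.5,-1],
    [0,0.001,-0.192,0,0,4.5,-1],
    [0,0.001,-0.192,0,0,4.5,-1],
  ],
)

```text
t: 12.45
eef_pos: [573.1, 290.1, 7.5]
tcp_rot: [0.774, 1.569, 0.391]
ft_force: [0.3, 0.2, -0.4]
opening: 0.801
```

move_arm(
  targets=[
    [0,0,0,0,0,0,-1],
    [0,0,0,0,0,0,-1],
    [0,0,0,0,0,0,-1],
    [0,0,0,0,0,0,-1],
    [0,0,0.03,0,0,0,-1],
    [0,0,0.07,0,0,0,-1],
    [0,0,0.11,0,0,0,-1],
    [0,0,0.15,0,0,0,-1],
    [0,0,0.17,0,0,0,-1],
  ],
)

```text
t: 13.35
eef_pos: [573.2, 290.1, 179.6]
tcp_rot: [0.752, 1.567, 0.369]
ft_force: [-0.7, 0.2, -1.5]
opening: 0.588
```

```bash
python3 - <<'E'
from h import *
st()
c=read_camera("scene");cv2.imwrite("pics/s10.png",c["img"])
E
```

```text
t 13.3 tcp [573.2 290.1 179.6] jaw deg 68.0 xaxis [ 0.003  0.001 -1.   ] open 0.588 F [-0.7  0.2 -1.5] j [ 0.37  0.55  1.56  0.    1.03 -0.82]
```

View pics/s10.png

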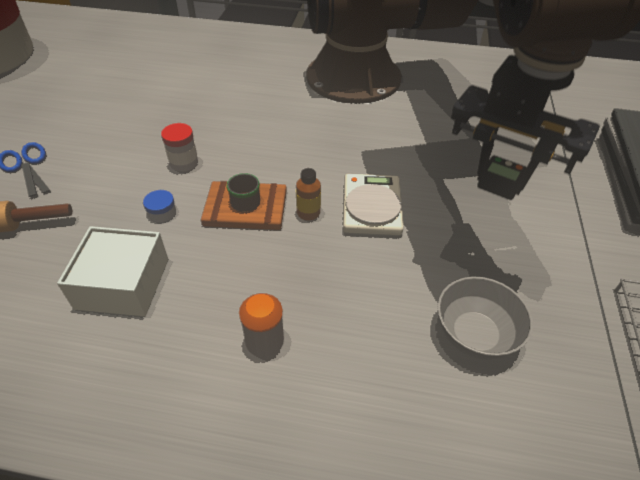

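The timer is held (500,175), nothing else disturbed. Carry to behind the board.

move_arm(
  targets=[
    [0.004,-0.025,0,0,0,2,-1],
    [0.011,-0.07,0,0,0,5,-1],
    [0.018,-0.115,0,0,0,8,-1],
    [0.025,-0.16,0,0,0,11,-1],
    [0.033,-0.205,0,0,0,14,-1],
    [0.04,-0.25,0,0,0,17.5,-1],
    [0.047,-0.295,0,0,0,21,-1],
    [0.054,-0.34,0,0,0,24.5,-1],
    [0.061,-0.385,0,0,0,27.5,-1],
    [0.066,-0.4147,0,0,0,29.5,-1],
  ],
)

```text
t: 14.4
eef_pos: [638.3, -127.8, 175.0]
tcp_rot: [2.888, 1.57, 3.019]
ft_force: [-0.1, -0.0, -2.4]
opening: 0.591
```

move_arm(
  targets=[
    [0,0,-0.02,0,0,0,-1],
    [0,0,-0.06,0,0,0,-1],
    [0,0,-0.1,0,0,0,-1],
    [0,0,-0.13,0,0,0,-1],
    [0,0,-0.15,0,0,0,-1],
    [0,0,-0.155,0,0,0,-1],
    [0,0,-0.155,0,0,0,-1],
  ],
)

```text
t: 15.1
eef_pos: [638.1, -124.7, 20.1]
tcp_rot: [2.676, 1.569, 2.807]
ft_force: [-0.4, 0.0, -0.5]
opening: 0.588
```

```bash
python3 - <<'E'
from h import *
st()
c=read_camera("scene");cv2.imwrite("pics/s11.png",cv2.resize(c["img"][100:300,160:426],None,fx=3,fy=3))
E
```

```text
t 15.1 tcp [ 638.1 -124.7   20.1] jaw deg 97.5 xaxis [-0.002  0.001 -1.   ] open 0.588 F [-0.4  0.  -0.5] j [-0.29  0.75  1.65  0.    0.74 -2.  ]
```

View pics/s11.png

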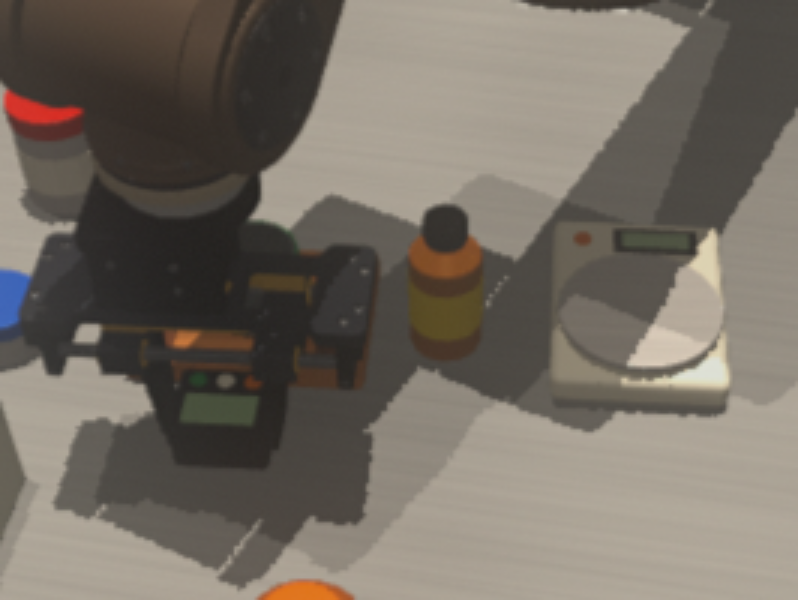

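The timer hangs square just behind the board (crop (225,410)). Lower, release, lift and go toward the red tin.

move_arm(
  targets=[
    [0,0,-0.006,0,0,0,-1],
    [0,0,-0.011,0,0,0,-1],
    [0,0,-0.0145,0,0,0,-1],
    [0,0,-0.0145,0,0,0,-1],
    [0,0,-0.0145,0,0,0,0.6],
    [0,0,-0.0145,0,0,0,0.6],
    [0,0,-0.0145,0,0,0,0.6],
    [0,0,-0.0145,0,0,0,0.6],
    [0,0,0.015,0,0,0,0.6],
    [0,0,0.05,0,0,0,0.6],
  ],
)

```text
t: 16.15
eef_pos: [637.8, -124.6, 70.6]
tcp_rot: [2.682, 1.568, 2.813]
ft_force: [-0.5, 0.4, 0.2]
opening: 0.797
```

move_arm(
  targets=[
    [0,0,0.05,0,0,0,1],
    [0,0,0.1,0,0,0,1],
    [-0.02,0,0.11,0,0,-8.5,1],
    [-0.05,-0.03,0.11,0,0,-17,1],
    [-0.08,-0.06,0.11,0,0,-25.5,1],
    [-0.11,-0.09,0.11,0,0,-34,1],
    [-0.14,-0.12,0.11,0,0,-42.5,1],
    [-0.17,-0.15,0.11,0,0,-51,1],
    [-0.2,-0.175,0.11,0,0,-59.5,1],
    [-0.217,-0.181,0.11,0,0,-68,1],
  ],
)

```text
t: 17.15
eef_pos: [419.7, -307.8, 181.3]
tcp_rot: [-0.153, 1.57, -1.217]
ft_force: [0.0, 0.3, -0.5]
opening: 1.004
```

```bash
python3 - <<'E'
from h import *
st()
c=read_camera("scene");cv2.imwrite("pics/s12.png",cv2.resize(c["img"][80:280,110:376],None,fx=3,fy=3))
c=read_camera("top");cv2.imwrite("pics/t12.png",cv2.resize(c["img"][180:380,300:566],None,fx=3,fy=3))
E
```

```text
t 17.1 tcp [ 419.7 -307.8  181.3] jaw deg 29.0 xaxis [ 0. -0. -1.] open 1.004 F [ 0.   0.3 -0.5] j [-0.76  0.38  1.85 -0.    0.9  -1.27]
```

View pics/s12.png

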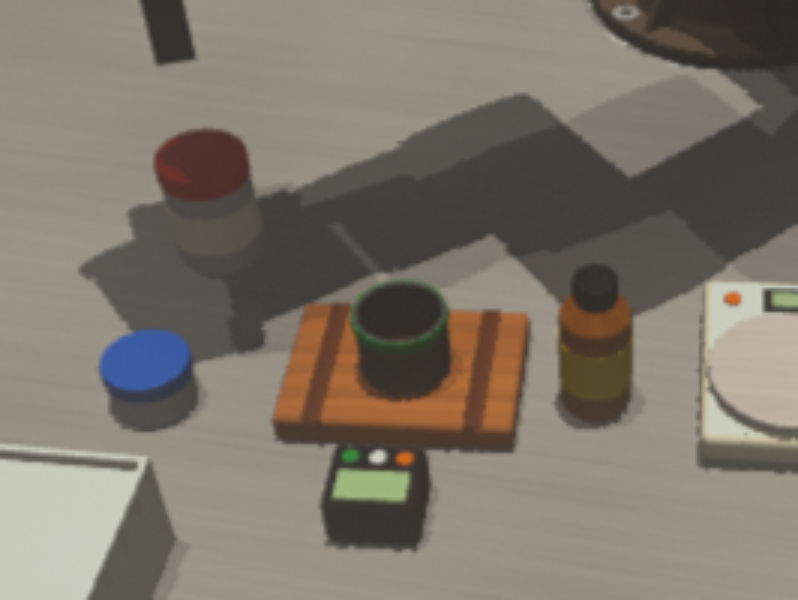

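View pics/t12.png

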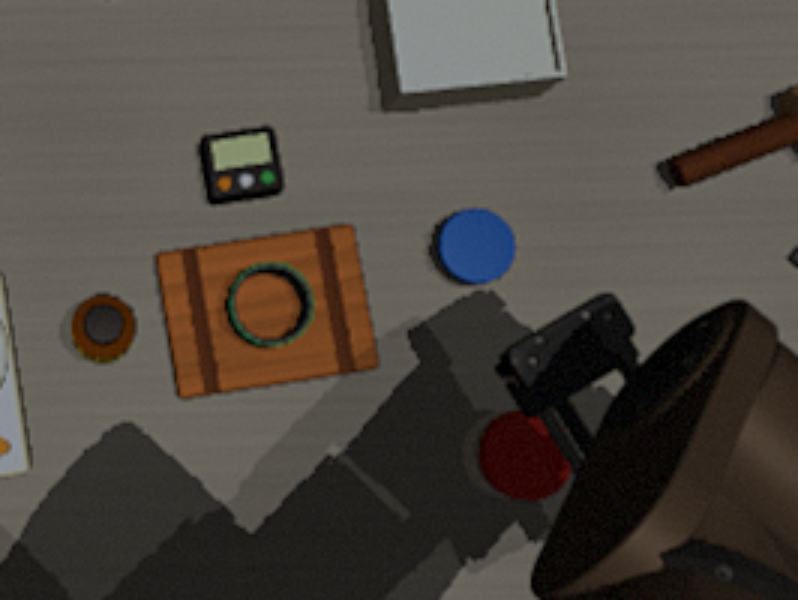

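The timer lies square behind the board, bottle and cutter fine. Gripping the red tin.

move_arm(
  targets=[
    [0,0,-0.03,0,0,0,1],
    [0,0,-0.07,0,0,0,1],
    [0,0,-0.11,0,0,0,1],
    [0,0,-0.14,0,0,0,1],
    [0,0,-0.15,0,0,0,1],
    [0,0,-0.15,0,0,0,1],
    [0,0,-0.15,0,0,0,-1],
    [0,0,-0.15,0,0,0,-1],
    [0,0,-0.15,0,0,0,-1],
    [0,0,-0.15,0,0,0,-1],
  ],
)

```text
t: 18.25
eef_pos: [421.9, -306.0, 32.0]
tcp_rot: [0.369, 1.569, -0.686]
ft_force: [0.5, 0.4, -0.5]
opening: 0.718
```

move_arm(
  targets=[
    [0,0,0,0,0,0,-1],
    [0,0,0,0,0,0,-1],
    [0,0,0,0,0,0,-1],
    [0,0,0.03,0,0,0,-1],
    [0,0,0.07,0,0,0,-1],
    [0,0,0.11,0,0,0,-1],
    [0,0,0.15,0,0,0,-1],
    [0,0,0.17,0,0,0,-1],
  ],
)

```text
t: 19.05
eef_pos: [421.9, -306.1, 204.1]
tcp_rot: [0.34, 1.568, -0.716]
ft_force: [0.0, -0.3, -3.6]
opening: 0.643
```

```bash
python3 - <<'E'
from h import *
st()
c=read_camera("scene");cv2.imwrite("pics/s13.png",cv2.resize(c["img"][50:250,110:376],None,fx=3,fy=3))
E
```

```text
t 19.1 tcp [ 421.9 -306.1  204.1] jaw deg 29.5 xaxis [ 0.002 -0.002 -1.   ] open 0.643 F [ 0.  -0.3 -3.6] j [-0.75  0.36  1.83  0.    0.96 -1.27]
```

View pics/s13.png

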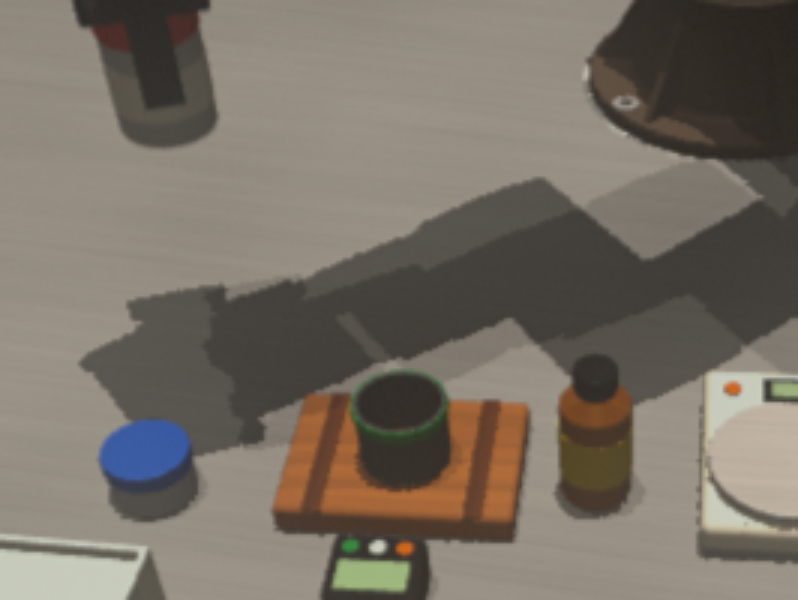

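move_arm(
  targets=[
    [0.004,0.022,0,0,0,0,-1],
    [0.012,0.064,0,0,0,0,-1],
    [0.021,0.109,0,0,0,0,-1],
    [0.03,0.154,0,0,0,0,-1],
    [0.038,0.199,0,0,0,0,-1],
    [0.047,0.244,0,0,0,0,-1],
    [0.056,0.289,0,0,0,0,-1],
    [0.064,0.334,0,0,0,0,-1],
    [0.073,0.379,0,0,0,0,-1],
    [0.079,0.409,0,0,0,0,-1],
  ],
)

```text
t: 20.1
eef_pos: [500.2, 105.9, 199.9]
tcp_rot: [-2.222, 1.569, 3.007]
ft_force: [0.2, -1.2, -3.2]
opening: 0.645
```

move_arm(
  targets=[
    [0,0,-0.02,0,0,0,-1],
    [0,0,-0.05,0,0,0,-1],
    [0,0,-0.08,0,0,0,-1],
    [0,0,-0.105,0,0,0,-1],
    [0,0,-0.12,0,0,0,-1],
    [0,0,-0.12,0,0,0,-1],
  ],
)

```text
t: 20.7
eef_pos: [499.0, 103.0, 78.5]
tcp_rot: [-2.026, 1.566, -3.082]
ft_force: [0.5, -0.3, -2.4]
opening: 0.645
```

```bash
python3 - <<'E'
from h import *
st()
c=read_camera("scene");cv2.imwrite("pics/s14.png",cv2.resize(c["img"][80:280,260:526],None,fx=3,fy=3))
a=lambda x,y,z: ((np.array(proj(c,(x,y,z)))-[260,80])*3).round()
print([a(500.5+30*np.cos(t),103+30*np.sin(t),50).tolist() for t in (0,1.57,-1.57)])
E
```

```text
t 20.7 tcp [499.  103.   78.5] jaw deg 29.5 xaxis [-0.005 -0.    -1.   ] open 0.645 F [ 0.5 -0.3 -2.4] j [ 0.07  0.52  1.97  0.    0.65 -0.44]
[[337.0, 382.0], [391.0, 355.0], [294.0, 342.0]]
```

View pics/s14.png

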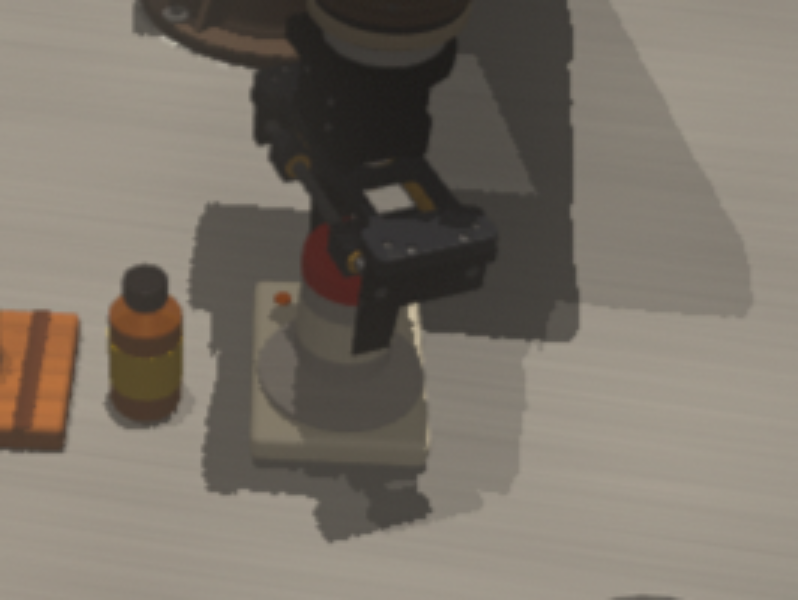

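The tin hangs about 13 mm above the pan, near-centred (crop (340,350)). Lower and release.

move_arm(
  targets=[
    [0,0,-0.005,0,0,0,-1],
    [0,0,-0.01,0,0,0,-1],
    [0,0,-0.0137,0,0,0,-1],
    [0,0,-0.0137,0,0,0,-1],
    [0,0,-0.0137,0,0,0,-1],
  ],
)

```text
t: 21.25
eef_pos: [500.7, 103.2, 67.6]
tcp_rot: [1.208, 1.57, 0.152]
ft_force: [-0.2, -0.3, -3.2]
opening: 0.645
```

move_arm(
  targets=[
    [0,0,0,0,0,0,0.8],
    [0,0,0,0,0,0,0.8],
    [0,0,0,0,0,0,0.8],
    [0,0,0,0,0,0,0.8],
    [0,0,0.02,0,0,0,0.8],
    [0,0,0.06,0,0,0,1],
    [0,0,0.1,0,0,0,1],
    [0,0,0.13,0,0,0,1],
  ],
)

```text
t: 22.05
eef_pos: [500.8, 103.2, 199.8]
tcp_rot: [1.151, 1.569, 0.095]
ft_force: [0.6, -0.2, -0.2]
opening: 0.997
```

move_arm(
  targets=[
    [0.008,-0.045,0,0,0,0,1],
    [0.016,-0.09,0,0,0,0,1],
    [0.024,-0.135,0,0,0,0,1],
    [0.032,-0.18,0,0,0,0,1],
    [0.04,-0.225,0,0,0,0,1],
    [0.048,-0.27,0,0,0,0,1],
    [0.056,-0.315,0,0,0,0,1],
    [0.064,-0.36,0,0,0,0,1],
    [0.0705,-0.396,0,0,0,0,1],
    [0.0705,-0.396,0,0,0,0,1],
  ],
)

```text
t: 23.05
eef_pos: [571.1, -297.0, 196.8]
tcp_rot: [-0.126, 1.57, -1.185]
ft_force: [-0.2, 0.5, 0.5]
opening: 0.999
```

```bash
python3 - <<'E'
from h import *
st()
T=read_camera("top");S=read_camera("scene")
R=([0,150,60],[8,255,255],[172,150,60],[180,255,255])
for n,c in(("T",T),("S",S)):
    u,v=map(int,proj(c,(500.5,103,116)))
    cn,a=seg(c,(u-45,v-45,u+45,v+45),*R);print("red",n,a,circ(c,cn,116))
cv2.imwrite("pics/s15.png",S["img"])
E
```

```text
t 23.1 tcp [ 571.1 -297.   196.8] jaw deg 29.3 xaxis [ 0.    -0.001 -1.   ] open 0.999 F [-0.2  0.5  0.5] j [-0.58  0.53  1.53 -0.    1.08 -1.09]
red T 708 (array([499. , 101.5]), array([58.4, 59.5]))
red S 637 (array([502.1, 102. ]), array([59.5, 60.6]))
```

View pics/s15.png

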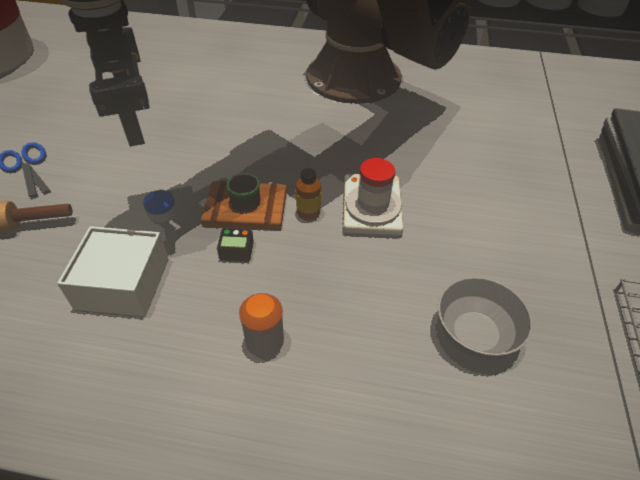

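Red tin stands on the pan (376,185), measured at (500.5,102). Now the blue tin, at (572,-293).

move_arm(
  targets=[
    [0.001,-0.0005,-0.04,0,0,0,1],
    [0.001,-0.0005,-0.08,0,0,0,1],
    [0.001,-0.0005,-0.12,0,0,0,1],
    [0.001,-0.0005,-0.155,0,0,0,1],
    [0.001,-0.0005,-0.18,0,0,0,1],
    [0.001,-0.0005,-0.192,0,0,0,1],
    [0.001,-0.0005,-0.192,0,0,0,1],
    [0.001,-0.0005,-0.192,0,0,0,-1],
    [0.001,-0.0005,-0.192,0,0,0,-1],
    [0.001,-0.0005,-0.192,0,0,0,-1],
  ],
)

```text
t: 24.15
eef_pos: [572.6, -293.5, 6.8]
tcp_rot: [0.526, 1.569, -0.53]
ft_force: [-0.8, -0.8, 0.6]
opening: 0.805
```

move_arm(
  targets=[
    [0,0,0,0,0,0,-1],
    [0,0,0,0,0,0,-1],
    [0,0,0,0,0,0,-1],
    [0,0,0,0,0,0,-1],
    [0,0,0.03,0,0,0,-1],
    [0,0,0.07,0,0,0,-1],
    [0,0,0.11,0,0,0,-1],
    [0,0,0.15,0,0,0,-1],
    [0,0,0.19,0,0,0,-1],
    [0,0,0.2,0,0,0,-1],
  ],
)

```text
t: 25.15
eef_pos: [573.1, -293.9, 209.9]
tcp_rot: [0.492, 1.565, -0.564]
ft_force: [1.3, -0.0, -2.3]
opening: 0.583
```

```bash
python3 - <<'E'
from h import *
st()
c=read_camera("scene");cv2.imwrite("pics/s16.png",cv2.resize(c["img"][0:200,40:306],None,fx=3,fy=3))
E
```

```text
t 25.1 tcp [ 573.1 -293.9  209.9] jaw deg 29.5 xaxis [ 0.005 -0.003 -1.   ] open 0.583 F [ 1.3 -0.  -2.3] j [-0.58  0.52  1.52  0.    1.1  -1.09]
```

View pics/s16.png

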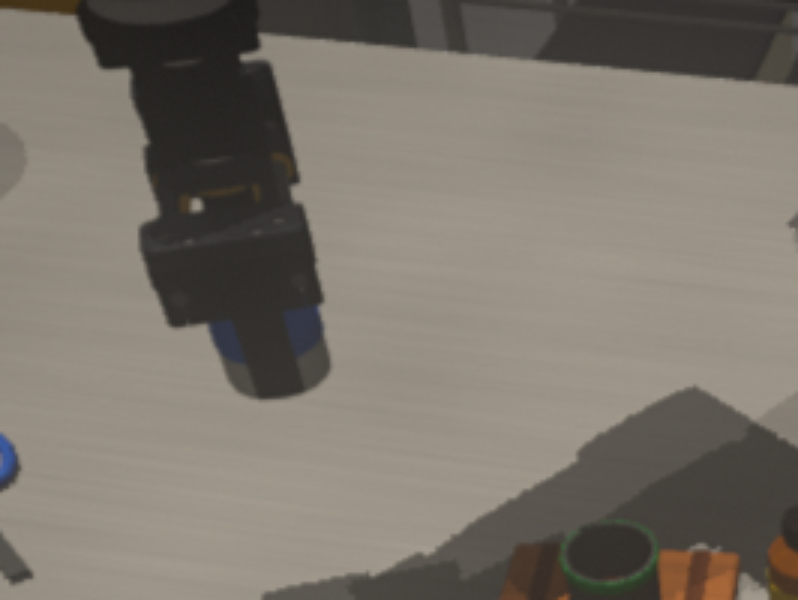

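The blue tin is held level (crop (275,355)). Carry to the stack.

move_arm(
  targets=[
    [-0.004,0.022,0,0,0,0,-1],
    [-0.012,0.065,0,0,0,0,-1],
    [-0.02,0.11,0,0,0,0,-1],
    [-0.028,0.155,0,0,0,0,-1],
    [-0.036,0.2,0,0,0,0,-1],
    [-0.044,0.245,0,0,0,0,-1],
    [-0.052,0.29,0,0,0,0,-1],
    [-0.06,0.335,0,0,0,0,-1],
    [-0.068,0.375,0,0,0,0,-1],
    [-0.0715,0.3957,0,0,0,0,-1],
  ],
)

```text
t: 26.2
eef_pos: [498.9, 105.0, 203.9]
tcp_rot: [-2.137, 1.568, 3.093]
ft_force: [-0.2, -0.2, -1.0]
opening: 0.58
```

move_arm(
  targets=[
    [0,0,-0.01,0,0,0,-1],
    [0,0,-0.03,0,0,0,-1],
    [0,0,-0.05,0,0,0,-1],
    [0,0,-0.065,0,0,0,-1],
    [0,0,-0.072,0,0,0,-1],
    [0,0,-0.072,0,0,0,-1],
    [0,0,-0.072,0,0,0,-1],
  ],
)

```text
t: 26.9
eef_pos: [500.7, 102.0, 133.4]
tcp_rot: [-1.923, 1.571, -2.98]
ft_force: [0.4, -0.7, -2.0]
opening: 0.58
```

```bash
python3 - <<'E'
from h import *
st()
c=read_camera("scene");cv2.imwrite("pics/s17.png",cv2.resize(c["img"][80:280,260:526],None,fx=3,fy=3))
E
```

```text
t 26.9 tcp [500.7 102.  133.4] jaw deg 29.5 xaxis [-0. -0. -1.] open 0.58 F [ 0.4 -0.7 -2. ] j [ 0.07  0.44  1.93 -0.    0.78 -0.44]
```

View pics/s17.png

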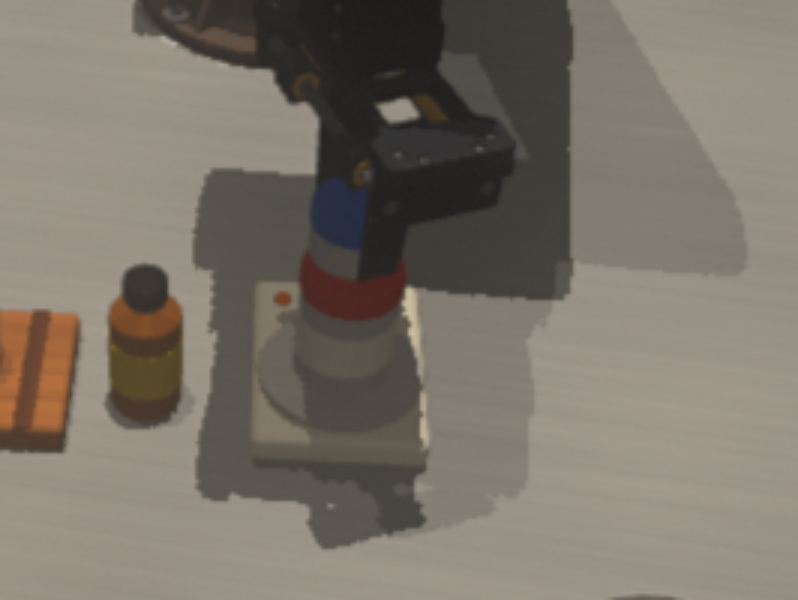

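Blue tin is aligned above the red lid (crop (350,250)), ~12 mm up. Lower.

move_arm(
  targets=[
    [0,0,-0.004,0,0,0,-1],
    [0,0,-0.008,0,0,0,-1],
    [0,0,-0.0115,0,0,0,-1],
    [0,0,-0.0115,0,0,0,-1],
    [0,0,-0.0115,0,0,0,-1],
  ],
)

```text
t: 27.45
eef_pos: [500.5, 102.4, 121.9]
tcp_rot: [-2.298, 1.571, 2.93]
ft_force: [-0.1, 0.4, -1.9]
opening: 0.578
```

move_arm(
  targets=[
    [0,0,0,0,0,0,0.6],
    [0,0,0,0,0,0,0.6],
    [0,0,0,0,0,0,0.6],
    [0,0,0,0,0,0,0.6],
    [0,0,0,0,0,0,0.8],
    [0,0,0.015,0,0,0,0.8],
    [0,0,0.05,0,0,0,0.8],
    [0,0,0.09,0,0,0,1],
    [0,0,0.12,0,0,0,1],
  ],
)

```text
t: 28.35
eef_pos: [500.7, 102.4, 244.2]
tcp_rot: [1.173, 1.569, 0.117]
ft_force: [-0.3, 0.5, -0.6]
opening: 0.981
```

move_arm(
  targets=[
    [0,0.04,0,0,0,0,1],
    [0,0.08,0,0,0,0,1],
    [0,0.12,0,0,0,0,1],
    [-0.02,0.16,0,0,0,0,1],
    [-0.04,0.2,0,0,0,0,1],
    [-0.06,0.24,0,0,0,0,1],
    [-0.07,0.28,0,0,0,0,1],
    [-0.08,0.32,0,0,0,0,1],
    [-0.09,0.35,0,0,0,0,1],
    [-0.09,0.35,0,0,0,0,1],
  ],
)

```text
t: 29.35
eef_pos: [409.1, 455.3, 241.5]
tcp_rot: [-3.09, 1.57, 2.141]
ft_force: [-0.6, -1.0, -1.5]
opening: 1.005
```

```bash
python3 - <<'E'
from h import *
st()
T=read_camera("top");S=read_camera("scene")
for n,c in(("T",T),("S",S)):
    u,v=map(int,proj(c,(500.5,103,151)))
    cn,a=seg(c,(u-45,v-45,u+45,v+45),[105,120,40],[130,255,255]);print("blue",n,a,circ(c,cn,151))
G=([40,60,30],[90,255,255])
for n,c in(("T",T),("S",S)):
    u,v=map(int,proj(c,(529,-139,65)));u0,v0,u1,v1=u-25,v-20,u+25,v+20
    m=cv2.inRange(cv2.cvtColor(c["img"][v0:v1,u0:u1],cv2.COLOR_BGR2HSV),np.array(G[0]),np.array(G[1]))
    P=np.array([px(c,a,b,64)[:2] for a,b in cv2.findNonZero(m).reshape(-1,2)+[u0,v0]],np.float32)
    print("cutter",n,len(P),cv2.fitEllipse(P))
for n,c,roi in(("T",T,(340,245,435,320)),("S",S,(195,175,295,235))):
    cn,a=seg(c,roi,[0,100,30],[25,255,255]);print("board",n,a,rect(c,cn,20))
for n,c in(("T",T),("S",S)):
    u,v=map(int,proj(c,(645,-124,34)));cn,a=seg(c,(u-25,v-20,u+25,v+20),[25,40,70],[60,255,255]);print("screen",n,a,rect(c,cn,34))
cv2.imwrite("pics/s18.png",S["img"])
cv2.imwrite("pics/t18.png",cv2.resize(T["img"][190:350,240:440],None,fx=4,fy=3.75))
a=lambda p: ((np.array(proj(T,p))-[240,190])*[4,3.75]).round().tolist()
print("pred bottle cap T",a((515,-18,100)))
E
```

```text
t 29.4 tcp [409.1 455.3 241.5] jaw deg 29.7 xaxis [-0.  0. -1.] open 1.005 F [-0.6 -1.  -1.5] j [0.73 0.45 1.56 0.   1.14 0.21]
blue T 614 (array([499.6, 101.3]), array([52.5, 53.4]))
blue S 498 (array([502.9, 102.3]), array([51.9, 52.3]))
cutter T 94 ((528.9684448242188, -138.0862274169922), (56.448974609375, 57.50998306274414), 22.6661376953125)
cutter S 126 ((529.6056518554688, -139.01113891601562), (57.436614990234375, 67.56917572021484), 111.71707916259766)
board T 2670 ((527.874267578125, -139.63992309570312), (108.66751861572266, 149.7132568359375), 7.452955722808838)
board S 2495 ((537.6531982421875, -137.42822265625), (121.50569152832031, 148.94419860839844), 7.552789211273193)
screen T 201 ((645.0259399414062, -124.61539459228516), (23.020084381103516, 43.25879669189453), 6.845400333404541)
screen S 289 ((645.7765502929688, -124.69142150878906), (25.54615020751953, 44.74260711669922), 11.172430992126465)
pred bottle cap T [375.0, 365.0]
```

View pics/s18.png

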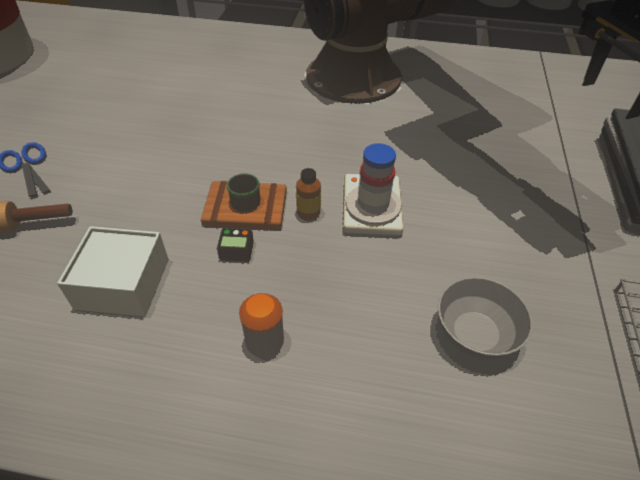

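View pics/t18.png

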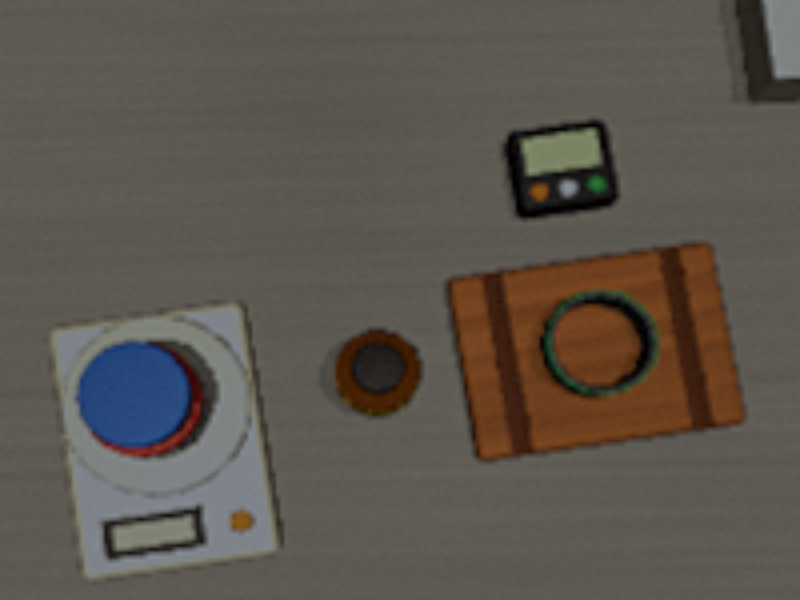

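Everything is where it should be: the stack is on the pan (378,180), with the bottle at (308,195), cutter at (244,193) and timer at (235,243). The bystanders have not moved. I'm handing the job in.

```bash
python3 - <<'E'
from cell import *
print(job_done())
E
```

```text
the job is handed in; nothing more can be done
None
```

I set up the scone station and handed the job in after about 29 s of the 118 s allowed. No verdict was reported.

The last checks used both cameras:

| Item | Target (mm) | Measured (mm) | Result |
|---|---|---|---|
| Red tin | pan centre, about (500.5, 103) | about (500.5, 102), before the blue tin went on | within about 1 mm |
| Blue tin | red tin, about (500.5, 102) | about (501, 102) | within about 1 mm |
| Cutter | board centre, about (529.5, −139) | about (529, −138.5) | within about 1 mm |
| Bottle | midway point, about (515, −17.5) | cap within about 2 mm of the predicted spot in the top view | upright |
| Timer | 15–45 mm behind the board's far edge | about 30 mm behind, on the centre line | square within a few degrees |

- **Bystanders:** the bowl, shaker and tub look unmoved in the pictures. I did not re-measure them at the end.
- **Robot:** the gripper is open and well clear of everything, and force readings stayed within about 4 N at every check.
- **Disagreements:** the two cameras differ by about 3 mm in x on the tin lids, so I averaged them. The scene camera's board outline also included the board's far side face and read about 10 mm too far out, so I used mainly the top view for the board. For the timer's angle, the cameras read 6.8° and 11.2° against the board's 7.5°, well inside the 0.25 rad limit.

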